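# Shut the bench tool chest

### The job

Shut up the tool chest on the bench with gentle pushes of the fingertips, gripping and lifting nothing: first push all three drawers fully in, flush with the chest, while its lid is still up, then push the raised lid down until it is fully closed, and come clear. Do not drag a drawer right out or throw the lid right back, and leave the other things on the bench standing where they are.

Things in the scene. Friction and masses are not known exactly. Their poses are not given: they have to be found in the camera images.
- chest: grey sheet-metal tool chest fixed to the bench, 170 mm deep (x), 300 mm wide (y), 100 mm tall without its lid; origin at the centre of its underside on the bench; its x axis points from the drawer fronts (x = -85 mm) to the back (x = +85 mm), y to the left, z up. Three drawers side by side in its lower part, an open socket tray above them, a lid on top
- drawer_left_pull (a point): middle of the front edge of the left drawer's aluminium pull strip (seen from the robot, left = +y at chest yaw 0): the strip is 80 mm wide, 7 mm tall, runs along the top edge of the drawer front and stands 8 mm out from it; this point is 58.5 mm above the bench and moves with the drawer. When the drawer is shut it lies at x = -93 mm, y = 98 mm in the chest's frame
- drawer_middle_pull (a point): middle of the front edge of the middle drawer's aluminium pull strip (seen from the robot, left = +y at chest yaw 0): the strip is 82 mm wide, 7 mm tall, runs along the top edge of the drawer front and stands 8 mm out from it; this point is 58.5 mm above the bench and moves with the drawer. When the drawer is shut it lies at x = -93 mm, y = 0 mm in the chest's frame
- drawer_right_pull (a point): middle of the front edge of the right drawer's aluminium pull strip (seen from the robot, left = +y at chest yaw 0): the strip is 80 mm wide, 7 mm tall, runs along the top edge of the drawer front and stands 8 mm out from it; this point is 58.5 mm above the bench and moves with the drawer. When the drawer is shut it lies at x = -93 mm, y = -98 mm in the chest's frame
- drawer_left (a joint): how far the left drawer stands out, m: 0 = fully in, front flush with the chest (hard stop); it slides along the chest's own x axis (in = chest +x), at most 0.10; about 2 N of friction, stays where it is left
- drawer_middle (a joint): how far the middle drawer stands out, m: 0 = fully in, front flush with the chest (hard stop); it slides along the chest's own x axis (in = chest +x), at most 0.10; about 2 N of friction, stays where it is left
- drawer_right (a joint): how far the right drawer stands out, m: 0 = fully in, front flush with the chest (hard stop); it slides along the chest's own x axis (in = chest +x), at most 0.10; about 2 N of friction, stays where it is left
- lid (a joint): angle of the lid, rad: 0 = closed, lying level on the chest, hard stop; grows as it opens upward and back. The hinge is stiff (about 0.5 N m of friction): the lid stays where it is left
- lid_hinge (a point): point on the lid's hinge axis, at the middle of the chest's top back edge (chest frame x = +85 mm, y = 0, z = 100 mm); the axis runs along the chest's y. Fixed to the chest
- lid_edge (a point): middle of the lid's free edge, on its outer face. The lid is a grey panel 300 mm wide (y), 175 mm from hinge to free edge, 12 mm thick; its inner face lies in the plane of the hinge axis. Open, it leans up from the chest's back, free edge above the tray, outer face looking up and away from the robot. Site axes turn with the lid: z out of the outer face, x from free edge to hinge
- spray_can: upright aerosol can, 64 mm across, 170 mm tall; must be left alone; origin at the middle of its underside
- jar: upright glass jar with steel lid, 66 mm across, 85 mm tall; must be left alone; origin at the middle of its underside
- tin: upright tin, 72 mm across, 100 mm tall; must be left alone; origin at the middle of its underside
- wrench: steel wrench lying flat; must be left alone; origin at the middle of its underside
- screwdriver: screwdriver lying flat; must be left alone; origin at the middle of its underside
- socket: steel socket standing upright in front of the drawers, 22 mm across, 30 mm tall; must be left alone; origin at the middle of its underside
- hammer: hammer with wooden handle lying flat, left of the chest; must be left alone; origin at the middle of its underside

How it is judged (in metres and radians):
On the way, in this order (a step that is already met when the one before it is completed fails the run):
1. all three drawers are fully in while the lid is still up (value of joint each of drawer_left, drawer_middle, drawer_right below 0.004 m and value of joint lid above 0.4 rad), for 0.2 s.
2. the lid is closed (value of joint lid below 0.03 rad), for 0.2 s.
At the end, for the whole second after the job is handed in: all three drawers within 4 mm of fully in, the lid within 0.03 rad of closed (5 mm at its edge), and every other loose thing within 30 mm of where it stood (value of joint each of drawer_left, drawer_middle, drawer_right below 0.004 m and value of joint lid below 0.03 rad and distance of each of spray_can, jar, tin, wrench, screwdriver, socket, hammer from where it was at the start of the episode below 0.03 m); the robot touches nothing.
It fails at once if the chest, a drawer or the lid is shoved hard or squeezed in the fingers (over 100 N) (contact force between the fingers and chest above 100 N).
It fails at once if a drawer is dragged right out (value of joint any of drawer_left, drawer_middle, drawer_right above 0.078 m).
It fails at once if the lid is thrown right back (value of joint lid above 1.42 rad).
It fails at once if another thing on the bench is pushed about, lifted or carried (over 30 mm) (distance of any of spray_can, jar, tin, wrench, screwdriver, socket, hammer from where it was at the start of the episode above 0.03 m).
It fails at once if the can, jar, tin or socket is knocked over (angle between any of spray_can, jar, tin, socket's own z axis and vertical above 0.5 rad).
It also fails if it takes over 72 s, if anything falls off the work surface, if the arm or the gripper's body presses on something with over 40 N, if the wrist force passes 120 N, or if a joint passes its speed limit or range.

### The arm

A 7-joint arm with a two-finger parallel gripper is mounted at the origin on the work surface. World frame = base frame: x ahead of the robot, y to its left, z up, the work surface at z = 0. Lengths are in mm, angles in rad, forces in N, time in s.
With the tool pointing down it reaches from about 400 to 850 mm from the base axis. Payload 4.4 kg.
Tool frame: the origin (TCP) lies on the centre line of the jaws, within the pads' length; the fingertips stand 14 mm ahead of it and the grasp point (between the pads) lies 5 mm behind it; z points along the fingers, y is the line along which they close (so a half turn about z gives the same grasp; the last joint's range is limited). The gripper opens to 94 mm and grips with 3 to 60 N. Pads are 16 mm wide; open, the fingers measure 119 mm over their backs; the gripper's body (75 mm by 177 mm) begins 78 mm behind the grasp point.
Start: joints at [-1.17, 0.628, 0.038, 1.517, -0.027, 0.996, -0.02], TCP at [292.5, 580.484, 219.478] pointing down, gripper open.
Joint ranges: [-3.06, 3.06], [-0.37, 2.12], [-1.25, 1.32], [0.18, 2.47], [-1.1, 4.24], [0.23, 1.98], [-2.94, 2.94]. Speed limits (rad/s): [2.57, 2.57, 3.14, 3.14, 3.14, 3.14, 3.14].

### API

Orientations are given as a unit quaternion [x, y, z, w].
In Python, from plant import env gives the robot as it stands.
- The arm moves only by the tool apply_moves, never from a script. Its argument "deltas" is one flat list of numbers, 7 for each row, row after row: the shift along the tool's x, y, z in m, then the turn, a rotation vector about the tool's x, y, z in rad, then the finger opening in m, from 0 to 0.094. A call has 1 to 20 rows; each row is the pose to reach, as a shift and turn from the pose commanded when the call began, along the tool's axes at that moment; what a row does not reach only later rows make up. A row lasts 1/12 s, in which the tool goes at most 41.7 mm and 7.16 degrees, less where a joint would pass 70% of its speed; a pose out of reach is approached as far as the arm can. A call with a gripper value outside its range is refused whole. The fingers move at their own pace and stop on an object; "newtons" is the grip in N (left out, the last holds). Time passes only in rows, so rows that repeat a pose let the fingers close. It gives the time, the measured TCP pose, the force, the opening and the grip force at its end, in the units of the state.
- env.get_state(): the state, without advancing time (a new reading comes with each control period).
- env.read_camera(name): name is "scene" or "side" or "wrist"; returns the picture (480x640x3 uint8, red, green, blue); there is no depth.
- env.get_calibration(name): a dict with "fx", "fy", "cx", "cy" (pixels), "k1" (the pictures are not rectified: a ray, as slopes to the right and down, at radius r is drawn at 1 + k1 r^2 times it, then the intrinsics apply), "origin" and "orientation" of the camera in the world; the wrist camera has in their place "T_tool_cam" (4x4, takes a point from camera to tool coordinates, whose origin is the TCP and whose axes are the flange's). Camera axes: x right, y down, z forward; pixel columns grow to the right and rows downward; lengths in mm; the calibration is good to about 2 mm. A picture is of the moment at which its call begins: read the wrist's pose just before it. get_calibration takes no time and is no camera call.
- env.job_done(): hands the job in; it is judged then, once.
Trained networks look in the newest picture that a camera, given by its name, has taken for a name from the list of things; names that differ only in an ending like _2 or _b are one class to them, and where a whole thing is asked for, a point or a joint stands for the part that bears it (a point fixed in the world has none). Each returns a list of dicts, best first, with "p" (0 to 1); they miss things now and then, are a little off and sometimes report something else, mostly with a low value. They report only what shows in the picture. A call takes as long as a camera call.
- env.spot_in(camera, thing): "box" ([left, top, right, bottom] in pixels, round what is visible of it).
- env.regions_of(camera, thing): "mask" (480x640 bool, what is visible of it) and "box" ([left, top, right, bottom] in pixels, round what is visible of it).
The state is a dict: "clock": time; "qpos": joint angles; "qd": joint speeds; "effort": joint torques, N m; "eef_pos": TCP position; "eef_rot": TCP orientation; "wrist_force": force on the tool from outside, world axes, zero at the start; "ft_torque": the same for the moment, N m; "opening": finger opening in mm; "grasp_force": force on a finger pad.
Only numpy, scipy, OpenCV 4.12 (cv2) and the standard library are available. Lean on these libraries where they do the work, as an engineer would, in place of code of your own. Each camera call takes 0.05 s, during which the arm holds its last target. There are 200 camera calls.

## Working session

There is one attempt and no reset: what is moved stays moved. The work goes in short steps, Python scripts to look and compute and a tool call to move; the robot and the scene stay as the last step left them, time stands still between calls to the robot, and variables do not carry over. Pictures are saved under pics/ and viewed, at most 10 in all, crops included, and the job is handed in when it is done.

Besides the shell and the picture viewer there is one more tool, called after "Emit:" as name(argument=value, ...), one argument or row to a line, values as JSON. apply_moves: Moves the arm, as the interface text tells. Its arguments: {"type":"object","properties":{"deltas":{"type":"array","items":{"type":"number"}},"newtons":{"type":"number"}},"required":["deltas"]}

```bash
mkdir -p pics; ls
cat > a.py <<'E'
from plant import env
import cv2,numpy as np
s=env.get_state();print({k:np.round(v,3).tolist() for k,v in s.items()})
for c in("scene","side"):
    im=env.read_camera(c);cv2.imwrite(f"pics/{c}0.png",im[...,::-1]);print(c,env.get_calibration(c))
    for t in("chest","drawer_left","drawer_middle","drawer_right","drawer_left_pull","drawer_middle_pull","drawer_right_pull","lid","spray_can","jar","tin","wrench","screwdriver","socket","hammer"):
        r=env.spot_in(c,t);print(t,[(np.round(d["box"]).tolist(),round(d["p"],2)) for d in r[:2]])
print(env.get_calibration("wrist"))
E
python3 a.py
```

```text
pics
{'clock': 0.0, 'qpos': [-1.17, 0.629, 0.038, 1.518, -0.027, 0.996, -0.02], 'qd': [-0.0, 0.0, -0.0, -0.002, -0.001, -0.001, 0.001], 'effort': [0.001, -54.971, 1.144, -18.663, -0.052, 0.024, 0.0], 'eef_pos': [292.216, 579.888, 218.594], 'eef_rot': [0.231, 0.973, -0.001, -0.0], 'wrist_force': [-0.232, -0.309, -0.592], 'ft_torque': [0.021, -0.005, -0.004], 'grasp_force': 0.0, 'opening': 94.223}
scene {'fx': 456.7899272949398, 'fy': 456.7899272949398, 'cx': 316.77589790645555, 'cy': 234.71576445803407, 'k1': -0.018895306673641477, 'origin': array([669.93414824, 446.38939897, 926.0818918 ]), 'orientation': array([ 0.17719753,  0.96055497, -0.21167972, -0.03356917])}
chest [([207.0, 118.0, 340.0, 322.0], 0.62), ([215.0, 123.0, 229.0, 146.0], 0.36)]
drawer_left [([322.0, 247.0, 343.0, 291.0], 0.71)]
drawer_middle [([309.0, 206.0, 326.0, 245.0], 0.59)]
drawer_right [([296.0, 168.0, 317.0, 207.0], 0.85), ([214.0, 121.0, 280.0, 306.0], 0.41)]
drawer_left_pull [([321.0, 242.0, 344.0, 293.0], 0.7), ([212.0, 122.0, 278.0, 306.0], 0.61)]
drawer_middle_pull [([308.0, 206.0, 329.0, 245.0], 0.88)
[... 1606 characters left out ...]
 242.0, 256.0, 278.0], 0.56), ([307.0, 251.0, 332.0, 286.0], 0.32)]
screwdriver [([257.0, 342.0, 339.0, 383.0], 0.89), ([305.0, 254.0, 333.0, 286.0], 0.54)]
socket [([254.0, 288.0, 262.0, 302.0], 0.41)]
hammer []
{'fx': 383.3338318761908, 'fy': 383.3338318761908, 'cx': 314.73391241722635, 'cy': 240.35415071389158, 'k1': -0.019334082445358863, 'T_tool_cam': array([[ 1.02728651e-04, -9.58645086e-01, -2.84604266e-01,
         8.34198001e+01],
       [ 9.99999978e-01,  4.71638443e-05,  2.02088541e-04,
        -4.03629145e-02],
       [-1.80308156e-04, -2.84604281e-01,  9.58645070e-01,
        -1.65490583e+02],
       [ 0.00000000e+00,  0.00000000e+00,  0.00000000e+00,
         1.00000000e+00]])}
```

Run:
```python
import cv2
a=cv2.imread("pics/scene0.png")[80:440,180:480];b=cv2.imread("pics/side0.png")[130:400,180:480]
cv2.imwrite("pics/sc.png",cv2.resize(a,None,fx=1.66,fy=1.66,interpolation=2)[:600]);cv2.imwrite("pics/si.png",cv2.resize(b,None,fx=2.2,fy=2.2,interpolation=2)[:600])
```

```text
(no output)
```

View pics/sc.png

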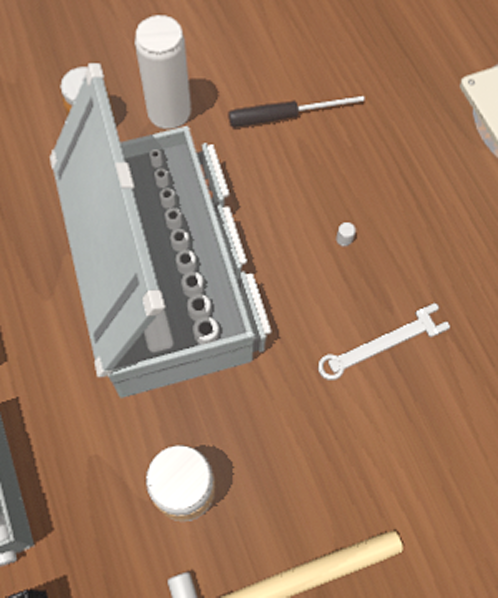

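View pics/si.png

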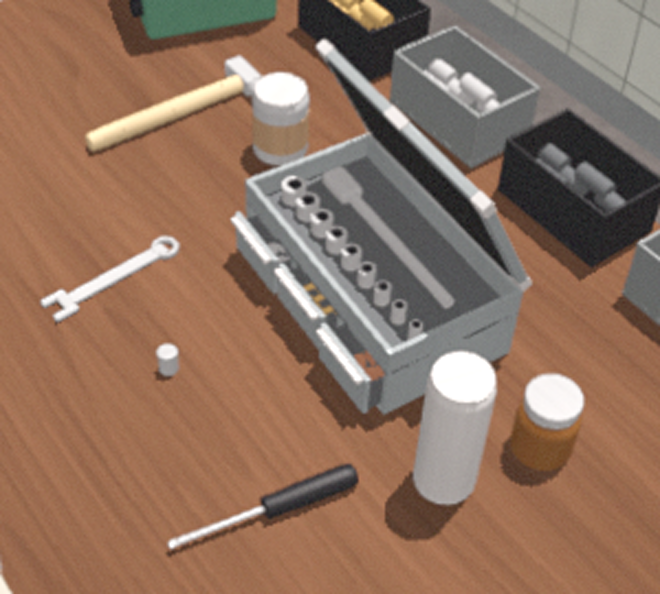

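The scene crop shows the chest with three drawers slightly out: pull strips at crop (257,304), (233,237) and (215,170). The lid is raised, its free edge running from (95,70) to (152,302). In the side crop the pulls are at (258,240), (300,293) and (342,355). The socket stands ahead of the drawers, the can is near the right end and the jar behind it. I'll fit the chest pose, drawers and lid to these points.

```bash
cat > h.py <<'E'
from plant import env
import cv2,numpy as np
from scipy.spatial.transform import Rotation as R
from scipy.optimize import least_squares
def cam(c):
    k=env.get_calibration(c);return k,R.from_quat(k["orientation"]).as_matrix(),np.array(k["origin"])
C={c:cam(c) for c in("scene","side")}
def proj(c,P):
    k,M,o=C[c];p=(np.atleast_2d(P)-o)@M;s=p[:,:2]/p[:,2:];s=s*(1+k["k1"]*(s**2).sum(1,keepdims=True))
    return s*[k["fx"],k["fy"]]+[k["cx"],k["cy"]]
def ray(c,u,v):
    k,M,o=C[c];d=np.array([(u-k["cx"])/k["fx"],(v-k["cy"])/k["fy"]]);s=d.copy()
    for _ in range(5): s=d/(1+k["k1"]*(s@s))
    return o,M@np.r_[s,1]
def atz(c,u,v,z):
    o,d=ray(c,u,v);return o+d*(z-o[2])/d[2]
def model(q):
    x,y,w,dl,dm,dr,a=q
    def L(s,yy,t): # lid: s from hinge, t outward thickness
        return [85-s*np.cos(a)+t*np.sin(a),yy,100+s*np.sin(a)+t*np.cos(a)]
    P=dict(FL=[-85,150,100],FR=[-85,-150,100],pl=[-89-dl,98,62],pm=[-89-dm,0,62],pr=[-89-dr,-98,62],
      EL=L(175,150,6),ER=L(175,-150,6),HL=L(0,150,6),HR=L(0,-150,6))
    M=R.from_euler("z",w).as_matrix()
    return {k:M@np.array(v)+[x,y,0] for k,v in P.items()}
E
cat > f.py <<'E'
from h import *
obs=[("scene","FL",255,340),("scene","FR",188,130),("scene","pl",257,304),("scene","pm",233,237),("scene","pr",215,170),("scene","EL",152,302),("scene","ER",95,70),("scene","HL",102,370),
("side","FL",248,183),("side","pl",258,240),("side","pm",300,293),("side","pr",342,355),("side","EL",322,45),("side","ER",486,202),("side","HR",525,283)]
px=np.array([[180+u/1.66,80+v/1.66] if c=="scene" else [180+u/2.2,130+v/2.2] for c,_,u,v in obs])
def res(q):
    m=model(q);return (np.vstack([proj(c,m[n]) for c,n,_,_ in obs])-px).ravel()
c0=atz("side",350,235,80);print(c0)
r=least_squares(res,[c0[0],c0[1],0,20,20,20,1],loss="soft_l1",x_scale=[10,10,.1,10,10,10,.1])
print(np.round(r.x,3));print(np.round(r.fun.reshape(-1,2),1).tolist())
for k,v in model(r.x).items(): print(k,v.round(1))
for c,z,bx in[("scene",30,(348,234)),]: pass
S=lambda u,v,z:atz("scene",180+u/1.66,80+v/1.66,z).round()
D=lambda u,v,z:atz("side",180+u/2.2,130+v/2.2,z).round()
print("socket",S(347,226,30),D(168,350,30),"can",S(158,38,170),D(463,378,170),"jar",D(553,400,85),"tin",S(180,482,100),D(281,90,100),"wr",S(330,367,5),S(433,320,5),"sd",S(235,118,10),S(362,100,10),"ham",S(400,545,15))
E
python3 f.py
```

```text
[632.90697053  52.09264006  80.        ]
[ 6.21676e+02  3.35270e+01 -9.50000e-02  1.61650e+01  1.30470e+01
  1.68330e+01  1.11500e+00]
[[-1.6, -2.4], [0.3, -2.9], [-0.7, -0.8], [-0.6, -1.8], [-0.0, -0.2], [1.9, 3.4], [-0.7, -4.8], [-0.2, 3.0], [-1.2, -2.4], [-2.7, -2.4], [-1.3, -2.0], [-0.4, -2.2], [0.0, -2.3], [0.3, 1.1], [0.4, 2.1]]
FL [551.3 190.9 100. ]
FR [ 522.8 -107.7  100. ]
pl [526.3 141.1  62. ]
pm [520.1  43.2  62. ]
pr [507. -54.  62.]
EL [649.3 181.6 259.8]
ER [ 620.8 -117.1  259.8]
HL [725.9 174.3 102.6]
HR [ 697.4 -124.4  102.6]
socket [368.  72.  30.] [371.  74.  30.] can [ 527. -200.  170.] [ 521. -212.  170.] jar [ 628. -241.   85.] tin [682. 315. 100.] [680. 302. 100.] wr [462. 234.   5.] [313. 225.   5.] sd [ 440. -155.   10.] [ 254. -118.   10.] ham [475. 455.  15.]
```

Emit:
apply_moves(
  deltas=[-0.023,-0.019,0,0,0,-0.023,0,-0.046,-0.038,0,0,0,-0.046,0,-0.069,-0.057,0,0,0,-0.069,0,-0.092,-0.076,0,0,0,-0.092,0,-0.115,-0.095,0,0,0,-0.115,0,-0.138,-0.114,0,0,0,-0.138,0,-0.161,-0.133,0,0,0,-0.161,0,-0.184,-0.152,0,0,0,-0.184,0,-0.207,-0.171,0,0,0,-0.207,0,-0.23,-0.19,0,0,0,-0.23,0,-0.253,-0.209,0,0,0,-0.253,0,-0.276,-0.228,0,0,0,-0.276,0,-0.299,-0.247,0,0,0,-0.299,0,-0.322,-0.266,0,0,0,-0.322,0,-0.345,-0.285,0,0,0,-0.348,0,-0.365,-0.304,0,0,0,-0.372,0,-0.365,-0.304,0,0,0,-0.372,0],
  newtons=10,
)

```text
clock: 3.02
eef_pos: [483.8, 138.2, 219.7]
eef_rot: [0.051, 0.999, -0.002, 0.001]
wrist_force: [1.0, -0.1, 0.1]
opening: 0.7
grasp_force: 0.0
```

```bash
cat > w.py <<'E'
from h import *
import sys
s=env.get_state();print(s["eef_pos"].round(1) if hasattr(s["eef_pos"],"round") else s["eef_pos"],s["wrist_force"])
im=env.read_camera("wrist");n=sys.argv[1];cv2.imwrite(f"pics/{n}.png",im[...,::-1])
np.savez(f"{n}.npz",p=s["eef_pos"],q=s["eef_rot"])
E
python3 w.py w1
```

```text
[483.8 138.2 219.7] [ 1.03718777 -0.10402037  0.13311571]
```

View pics/w1.png

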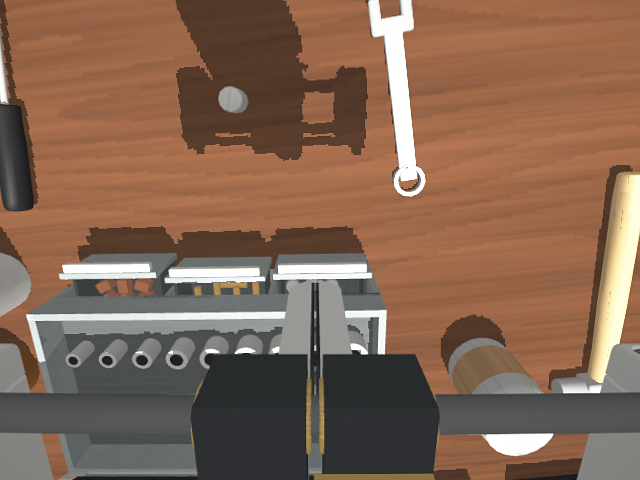

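The wrist view shows the three pulls at about (110,268), (220,272) and (323,268), and the front rim corners at about (29,317) and (386,311). The fingertips are above the left drawer.

```bash
cat > g.py <<'E'
from h import *
k=env.get_calibration("wrist");z=np.load("w1.npz");T=k["T_tool_cam"];Rt=R.from_quat(z["q"]).as_matrix()
C["wrist"]=(k,Rt@T[:3,:3],z["p"]+Rt@T[:3,3])
A=lambda u,v,h:atz("wrist",u,v,h)
FR,FL=A(29,317,100),A(386,311,100);print(FR,FL,np.linalg.norm(FL-FR))
for h in[[(63,264),(155,264)],[(172,268),(267,268)],[(279,263),(368,263)]]:
    a,b=[A(*p,62) for p in h];print(a.round(1),b.round(1),np.linalg.norm(a-b).round(1))
w=np.arctan2(-(FL-FR)[0],(FL-FR)[1]);print("yaw",w)
m=(FL+FR)/2;ex=np.array([np.cos(w),np.sin(w),0]);ey=np.array([-ex[1],ex[0],0]);o=m+85*ex;print("origin",o)
for h in[[(63,264),(155,264)],[(172,268),(267,268)],[(279,263),(368,263)]]:
    c=(A(*h[0],62)+A(*h[1],62))/2-o;print("pull front chest",(c@ex).round(1),(c@ey).round(1))
print("tcp",(z["p"]-o)@ex,(z["p"]-o)@ey, "tool y",Rt[:,1])
E
python3 g.py
```

```text
[ 527.6262852  -107.30718417  100.        ] [551.50362676 189.77188563 100.        ] 298.03708016325993
[495.6 -92.7  62. ] [504.1  -8.9  62. ] 84.2
[509.4   5.6  62. ] [518.   91.1  62. ] 85.9
[514.4 102.4  62. ] [522.5 181.7  62. ] 79.7
yaw -0.08020128992751284
origin [624.29173199  34.42254695 100.        ]
pull front chest -117.2 -94.9
pull front chest -111.4 5.0
pull front chest -114.2 98.8
tcp -148.3177292112486 92.15754797739004 tool y [ 0.1025032   0.9947275  -0.00320797]
```

Emit:
apply_moves(
  deltas=[0,0,0.025,0,0,0,0,0,0,0.05,0,0,0,0,0,0,0.075,0,0,0,0,0,0,0.1,0,0,0,0,0,0,0.125,0,0,0,0,0,0,0.15,0,0,0,0,0,0,0.16,0,0,0,0,-0.005,0,0.16,0,0,0,0,-0.01,0,0.16,0,0,0,0,-0.015,0,0.16,0,0,0,0,-0.02,0,0.16,0,0,0,0,-0.025,0,0.16,0,0,0,0,-0.03,0,0.16,0,0,0,0,-0.035,0,0.16,0,0,0,0,-0.035,0,0.16,0,0,0,0,-0.035,0,0.16,0,0,0,0],
)

```text
clock: 4.4
eef_pos: [517.1, 141.3, 59.6]
eef_rot: [0.048, 0.999, 0.0, 0.001]
wrist_force: [0.5, 0.6, 0.7]
opening: 0.4
grasp_force: 0.0
```

Emit:
apply_moves(
  deltas=[-0.003,0,0,0,0,0,0,-0.006,0,0,0,0,0,0,-0.009,0,0,0,0,0,0,-0.012,0,0,0,0,0,0,-0.012,0,0,0,0,0,0],
)

```text
clock: 4.82
eef_pos: [528.7, 140.3, 59.4]
eef_rot: [0.047, 0.999, -0.0, -0.0]
wrist_force: [-1.8, 0.9, 1.4]
opening: 0.7
grasp_force: 1.0
```

Emit:
apply_moves(
  deltas=[-0.002,0,0,0,0,0,0,-0.003,0,0,0,0,0,0,-0.003,0,0,0,0,0,0],
)

```text
clock: 5.07
eef_pos: [528.7, 140.2, 59.2]
eef_rot: [0.047, 0.999, -0.0, -0.003]
wrist_force: [-7.4, 0.4, 4.4]
opening: 0.5
grasp_force: 3.3
```

Emit:
apply_moves(
  deltas=[-0.002,0,0,0,0,0,0,-0.004,0,0,0,0,0,0,-0.004,0,0,0,0,0,0],
)

```text
clock: 5.32
eef_pos: [528.8, 140.1, 58.9]
eef_rot: [0.047, 0.999, -0.001, -0.006]
wrist_force: [-13.0, 2.7, 9.5]
opening: 0.6
grasp_force: 6.7
```

Emit:
apply_moves(
  deltas=[0.02,0,0,0,0,0,0,0.04,0,0,0,0,0,0,0.04,-0.03,0,0,0,0,0,0.04,-0.06,0,0,0,0,0,0.04,-0.09,0,0,0,0,0,0.04,-0.098,0,0,0,0,0,0.035,-0.098,0,0,0,0,0,0.03,-0.098,0,0,0,0,0,0.026,-0.098,0,0,0,0,0,0.022,-0.098,0,0,0,0,0,0.018,-0.098,0,0,0,0,0,0.014,-0.098,0,0,0,0,0,0.01,-0.098,0,0,0,0,0,0.007,-0.098,0,0,0,0,0,0.004,-0.098,0,0,0,0,0,0.002,-0.098,0,0,0,0,0,0.002,-0.098,0,0,0,0,0],
)

```text
clock: 6.73
eef_pos: [520.4, 43.0, 59.0]
eef_rot: [0.047, 0.999, -0.0, -0.004]
wrist_force: [-7.5, 3.6, 5.6]
opening: 0.3
grasp_force: 4.1
```

Emit:
apply_moves(
  deltas=[-0.002,0,0,0,0,0,0,-0.002,0,0,0,0,0,0],
)

```text
clock: 6.9
eef_pos: [520.5, 42.9, 58.9]
eef_rot: [0.047, 0.999, -0.0, -0.006]
wrist_force: [-10.3, 4.0, 6.9]
opening: 0.5
grasp_force: 5.7
```

Emit:
apply_moves(
  deltas=[0.02,0,0,0,0,0,0,0.04,0,0,0,0,0,0,0.04,-0.03,0,0,0,0,0,0.04,-0.06,0,0,0,0,0,0.04,-0.085,0,0,0,0,0,0.04,-0.092,0,0,0,0,0,0.035,-0.092,0,0,0,0,0,0.03,-0.092,0,0,0,0,0,0.026,-0.092,0,0,0,0,0,0.022,-0.092,0,0,0,0,0,0.018,-0.092,0,0,0,0,0,0.014,-0.092,0,0,0,0,0,0.01,-0.092,0,0,0,0,0,0.007,-0.092,0,0,0,0,0,0.004,-0.092,0,0,0,0,0,0.002,-0.092,0,0,0,0,0,0.002,-0.092,0,0,0,0,0],
)

```text
clock: 8.32
eef_pos: [512.5, -48.5, 59.1]
eef_rot: [0.047, 0.999, 0.0, -0.003]
wrist_force: [-6.5, 2.8, 3.0]
opening: 0.4
grasp_force: 3.4
```

Emit:
apply_moves(
  deltas=[-0.002,0,0,0,0,0,0,-0.002,0,0,0,0,0,0],
)

```text
clock: 8.48
eef_pos: [512.5, -48.7, 58.9]
eef_rot: [0.047, 0.999, 0.0, -0.005]
wrist_force: [-10.2, 4.4, 6.9]
opening: 0.3
grasp_force: 4.9
```

Emit:
apply_moves(
  deltas=[0.02,0,0,0,0,0,0,0.04,0,0,0,0,0,0,0.04,0,-0.03,0,0,0,0,0.04,0,-0.06,0,0,0,0,0.04,0,-0.09,0,0,0,0,0.04,0,-0.12,0,0,0,0,0.04,0,-0.15,0,0,0,0,0.04,0,-0.18,0,0,0,0,0.04,0,-0.21,0,0,0,0,0.04,0,-0.24,0,0,0,0,0.04,0.01,-0.27,0,0,0,0,0.01,0.025,-0.275,0,0,0,0,-0.02,0.04,-0.275,0,0,0,0,-0.05,0.055,-0.275,0,0,0,0,-0.08,0.07,-0.275,0,0,0,0,-0.11,0.085,-0.275,0,0,0,0,-0.14,0.092,-0.275,0,0,0,0,-0.167,0.092,-0.275,0,0,0,0,-0.167,0.092,-0.275,0,0,0,0,-0.167,0.092,-0.275,0,0,0,0],
)

```text
clock: 10.15
eef_pos: [693.5, 25.6, 333.3]
eef_rot: [0.048, 0.999, -0.0, -0.0]
wrist_force: [0.0, 0.4, 0.8]
opening: 0.2
grasp_force: 0.0
```

Run:
```python
from h import *
im=env.read_camera("side")[130:400,180:480,::-1];a=cv2.resize(im,None,fx=1.6,fy=1.6)
im=env.read_camera("scene")[80:350,180:380,::-1];b=cv2.resize(im,None,fx=1.6,fy=1.6)
cv2.imwrite("pics/c2.png",np.hstack([a,b]))
print(env.get_state()["eef_pos"])
```

```text
[691.9679335   25.86250062 334.55088285]
```

View pics/c2.png

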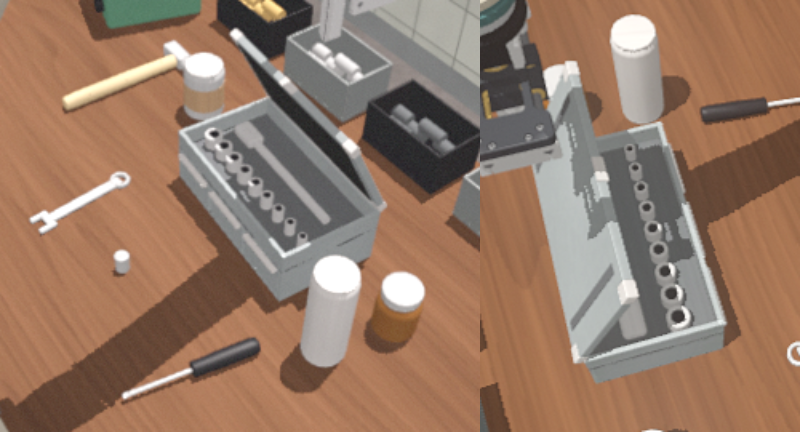

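The side and scene views show all three drawers flush, the lid still up and the gripper behind it above the free edge, with everything else in its place. Next I descend behind the lid and follow the arc of its outer face.

Emit:
apply_moves(
  deltas=[0,0,0.025,0,0,0,0,0,0,0.05,0,0,0,0,0,0,0.075,0,0,0,0,0,0,0.084,0,0,0,0,0,0,0.084,0,0,0,0,0.006,0,0.084,0,0,0,0,0.011,0,0.084,0,0,0,0,0.018,0,0.086,0,0,0,0,0.024,0,0.088,0,0,0,0,0.03,0,0.09,0,0,0,0,0.037,0,0.093,0,0,0,0,0.044,0,0.096,0,0,0,0,0.05,0,0.1,0,0,0,0,0.056,0,0.103,0,0,0,0,0.061,0,0.107,0,0,0,0,0.061,0,0.107,0,0,0,0],
)

```text
clock: 11.58
eef_pos: [629.9, 32.1, 226.6]
eef_rot: [0.047, 0.999, -0.0, -0.001]
wrist_force: [0.5, -0.5, -0.0]
opening: 1.0
grasp_force: 0.4
```

Emit:
apply_moves(
  deltas=[0.006,0,0.004,0,0,0,0,0.011,0,0.009,0,0,0,0,0.016,0,0.014,0,0,0,0,0.021,0,0.019,0,0,0,0,0.026,0,0.024,0,0,0,0,0.03,0,0.03,0,0,0,0,0.034,0,0.036,0,0,0,0,0.038,0,0.042,0,0,0,0,0.041,0,0.048,0,0,0,0,0.044,0,0.054,0,0,0,0,0.044,0,0.054,0,0,0,0],
)

```text
clock: 12.5
eef_pos: [586.1, 36.3, 171.9]
eef_rot: [0.047, 0.999, -0.0, -0.002]
wrist_force: [1.1, -0.4, 0.6]
opening: 0.4
grasp_force: 0.0
```

Run:
```python
from h import *
im=env.read_camera("side")[130:400,180:480,::-1];a=cv2.resize(im,None,fx=1.6,fy=1.6)
im=env.read_camera("scene")[80:350,180:380,::-1];b=cv2.resize(im,None,fx=1.6,fy=1.6)
cv2.imwrite("pics/c3.png",np.hstack([a,b]))
```

```text
(no output)
```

View pics/c3.png

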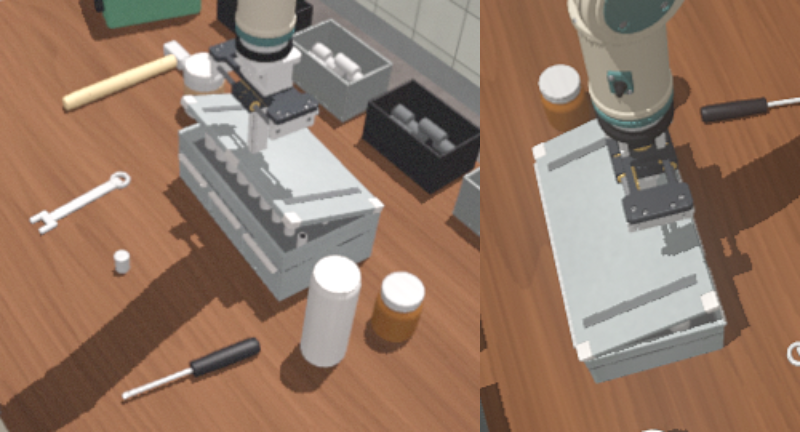

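The lid is nearly down, about 0.3 rad by eye, and following the fingertips. The drawers are still flush.

Emit:
apply_moves(
  deltas=[0.003,0,0.006,0,0,0,0,0.006,0,0.012,0,0,0,0,0.008,0,0.018,0,0,0,0,0.01,0,0.024,0,0,0,0,0.011,0,0.03,0,0,0,0,0.012,0,0.035,0,0,0,0,0.012,0,0.039,0,0,0,0,0.012,0,0.042,0,0,0,0,0.012,0,0.042,0,0,0,0],
)

```text
clock: 13.35
eef_pos: [574.8, 37.4, 130.4]
eef_rot: [0.047, 0.999, -0.0, -0.001]
wrist_force: [-0.2, 0.1, -0.9]
opening: 0.6
grasp_force: 0.0
```

Emit:
apply_moves(
  deltas=[0,0,0.002,0,0,0,0,0,0,0.004,0,0,0,0,0,0,0.004,0,0,0,0],
)

```text
clock: 13.6
eef_pos: [575.3, 37.2, 127.0]
eef_rot: [0.047, 0.999, -0.0, -0.001]
wrist_force: [0.3, -0.9, -0.3]
opening: 0.6
grasp_force: 0.0
```

Emit:
apply_moves(
  deltas=[0,0,0.002,0,0,0,0,0,0,0.003,0,0,0,0,0,0,0.003,0,0,0,0],
)

```text
clock: 13.85
eef_pos: [575.9, 37.2, 126.2]
eef_rot: [0.047, 0.999, -0.0, 0.0]
wrist_force: [-4.3, -0.8, 14.6]
opening: 0.4
grasp_force: 7.0
```

Emit:
apply_moves(
  deltas=[0,0,0.002,0,0,0,0,0,0,0.002,0,0,0,0,0,0,0.002,0,0,0,0],
)

```text
clock: 14.1
eef_pos: [575.9, 37.2, 126.0]
eef_rot: [0.048, 0.999, -0.0, 0.001]
wrist_force: [-7.7, -1.4, 27.5]
opening: 0.3
grasp_force: 13.8
```

Hard stop at 126 mm, exactly where a closed lid should be. Now I lift clear.

Emit:
apply_moves(
  deltas=[0,0,-0.01,0,0,0,0,0,0,-0.03,0,0,0,0,0,0,-0.06,0,0,0,0,0,0,-0.09,0,0,0,0,0,0,-0.12,0,0,0,0,0,0,-0.15,0,0,0,0,0.03,0,-0.15,0,0,0,0,0.06,0,-0.15,0,0,0,0,0.09,0,-0.15,0,0,0,0,0.12,0,-0.15,0,0,0,0,0.12,0,-0.15,0,0,0,0,0.12,0,-0.15,0,0,0,0],
)

```text
clock: 15.1
eef_pos: [455.9, 48.6, 273.0]
eef_rot: [0.047, 0.999, -0.0, 0.001]
wrist_force: [1.2, -1.2, 0.6]
opening: 0.1
grasp_force: 0.0
```

Run:
```python
from h import *
im=env.read_camera("side")[130:400,180:480,::-1];a=cv2.resize(im,None,fx=1.6,fy=1.6)
im=env.read_camera("scene")[80:350,180:380,::-1];b=cv2.resize(im,None,fx=1.6,fy=1.6)
cv2.imwrite("pics/c4.png",np.hstack([a,b]))
```

```text
(no output)
```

View pics/c4.png

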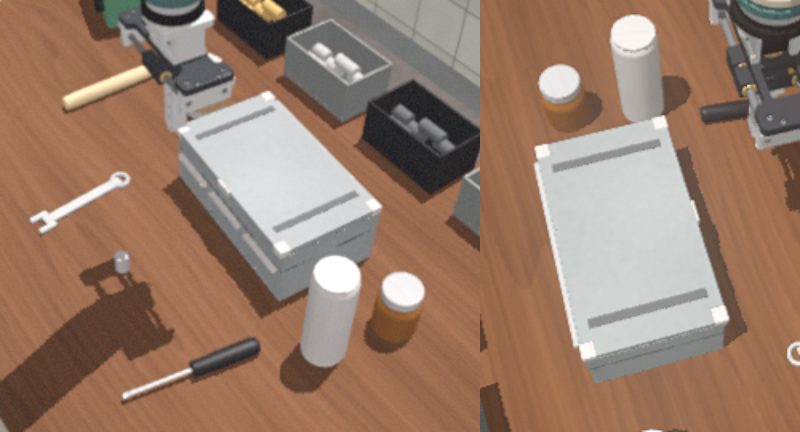

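The pictures show the lid lying level, the drawers flush, the other things where they stood and the gripper clear.

```bash
python3 -c "
from plant import env
print(env.job_done())"
```

```text
the job is handed in; nothing more can be done
None
```

The job is handed in (no verdict came back): all three drawers were pushed in to their stops, then the lid was pushed down to its stop, the arm came clear, and the last pictures show nothing else moved.

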